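Put the bag maker's tools back in their nests

ROBOT

A 6-joint arm with a two-finger parallel gripper is mounted at the origin on the work surface. World frame = base frame: x ahead of the robot, y to its left, z up, the work surface at z = 0. Lengths are in m, angles in degrees, forces in N, time in s.
With the tool pointing down it reaches from about 0.4 to 0.825 m from the base axis. Payload 7 kg.
Tool frame: the origin (TCP) lies midway between the tips of the shut fingers; the grasp point (between the pads) lies 19 mm behind it; z points along the fingers, y is the line along which they close (so a half turn about z gives the same grasp; the last joint's range is limited). The gripper opens to 88 mm and grips with 3 to 60 N. Pads are 19 mm wide; open, the fingers measure 130 mm over their backs; the gripper's body (78 mm by 193 mm) begins 47 mm behind the grasp point.
Start: joints at [79.704, 20.546, 0.682, 0, -70.136, -16.507], TCP at [0.304, 0.602, 0.227] pointing down, gripper open.
Joint ranges: [-176.03, 176.03], [-82.01, 121.73], [-58.28, 71.71], [-173.87, 95.51], [-174.79, -0.11], [-173.66, 173.66]. Speed limits (degrees/s): [136.94, 136.94, 172.46, 180, 180, 180].

INTERFACE

Orientations are given as [roll, pitch, yaw] about the fixed x, y, z axes, in that order (R = Rz(yaw) Ry(pitch) Rx(roll)).
In Python, from plant import r gives the robot as it stands.
- The arm moves only by the tool carry_out, never from a script. Its argument "deltas" is a list of rows, each a list of 3 entries, a list of its own where there are three numbers: the opening, from 0 (shut) to 1 (fully open), then the shift along the tool's x, y, z in mm, then the turn, a rotation vector about the tool's x, y, z in rad. In form: [[gripper, [tx, ty, tz], [rx, ry, rz]], ...]. A call has 1 to 12 rows; each row is the pose to reach, as a shift and turn from the pose commanded when the call began, along the tool's axes at that moment; what a row does not reach only later rows make up. A row lasts 1/10 s, in which the tool goes at most 50 mm and 8.59 degrees, less where a joint would pass 70% of its speed; a pose out of reach is approached as far as the arm can. A call with a gripper value outside its range is refused whole. The fingers move at their own pace and stop on an object; "squeeze" is the grip in N (left out, the last holds). Time passes only in rows, so rows that repeat a pose let the fingers close. It gives the time, the measured TCP pose, the force, the opening and the grip force at its end, in the units of the state.
- r.get_state(): the state, without advancing time (a new reading comes with each control period).
- r.capture(name): name is "side" or "top"; returns (picture, depth): 384x512x3 uint8, red, green, blue; 384x512 float32, m along the optical axis (not along the pixel's ray), 0 where there is no reading.
- r.get_calibration(name): a dict with "fov_y" (degrees; the focal length in pixels is half the picture's height over the tangent of half this angle, whatever the lens; pixels are square), "cx", "cy" (the principal point, pixels), "view" (4x4, takes a point from world to camera coordinates). Camera axes: x right, y down, z forward; pixel columns grow to the right and rows downward; lengths in m; the calibration is good to about 2 mm. A picture is of the moment at which its call begins. get_calibration takes no time and is no camera call.
- r.close_job(): hands the job in; it is judged then, once.
The state is a dict: "time_s": time; "joints": joint angles; "qd": joint speeds; "joint_torque": joint torques, N m; "tcp_pos": TCP position; "eef_rot": TCP orientation; "contact_force": force on the tool from outside, world axes, zero at the start; "moment": the same for the moment, N m; "gripper_width": finger opening in m; "gripper_force": force on a finger pad.
Only numpy, scipy, OpenCV 4.12 (cv2) and the standard library are available. Lean on these libraries where they do the work, as an engineer would, in place of code of your own. Each camera call takes 0.05 s, during which the arm holds its last target. There are 200 camera calls.

TASK

Clear up the bag maker's bench: put the round steel weight, the thread spool, the wooden block and the L-shaped aluminium square each back into the plywood nest whose recess matches its outline and size (the spool belongs in the small round recess, the weight in the large one), lying flat on the recess floor. Set each tool down rather than dropping it, and leave the open glue bottle standing where it is.

Things in the scene. Friction and masses are not known exactly. Their poses are not given: they have to be found in the camera images.
- weight: Pattern weight: steel disc 64 mm across and 20 mm high, standing flat, with a black upright cylindrical knob (24 mm across, from 20 to 46 mm height) in the centre of its top, to be gripped. About 0.45 kg. Origin: centre of the underside; z up.
- spool: Thread spool standing upright: wooden end discs, tan thread; 40 mm across, 50 mm high, about 60 g. Origin: centre of the underside; z up.
- block: Brown hardwood edge-slicking block, 76 mm (its x) x 36 mm (its y) x 34 mm high, with two dark lines along its top. About 80 g. Origin: centre of the underside; z up.
- square: L-shaped aluminium setting square lying flat, 32 mm high, 0.23 kg. Two legs, each 70 mm long over all and 24 mm wide: one along its x (middle line y = -23 mm), one along its y (middle line x = -23 mm), meeting at the corner (-35, -35) mm. Origin: on the underside, centre of the 70 x 70 mm square the L spans (in the open notch, not in metal); z up.
- weight_nest: Flat square plywood plate, 104 x 104 mm, 14 mm thick, fixed, with a dark-lined central recess 8 mm deep (its floor 6 mm above the table). Origin: centre of the plate's underside; z up. Recess: the larger circle, 78 mm across, for the weight.
- spool_nest: Flat square plywood plate, 104 x 104 mm, 14 mm thick, fixed, with a dark-lined central recess 8 mm deep (its floor 6 mm above the table). Origin: centre of the plate's underside; z up. Recess: the smaller circle, 54 mm across, for the spool.
- block_nest: Flat square plywood plate, 104 x 104 mm, 14 mm thick, fixed, with a dark-lined central recess 8 mm deep (its floor 6 mm above the table). Origin: centre of the plate's underside; z up. Recess: rectangle 90 mm (its x) x 50 mm (its y), for the block, either way round.
- square_nest: Flat square plywood plate, 104 x 104 mm, 14 mm thick, fixed, with a dark-lined central recess 8 mm deep (its floor 6 mm above the table). Origin: centre of the plate's underside; z up. Recess: an L for the square, 7 mm wider than it on every side; the square lies right when its x and y axes and its origin agree with the nest's (seen from above).
- glue: Small open glue bottle, white and amber, green pointed spout, standing loose; 40 mm across, 94 mm high, about 90 g. Not to be moved. The tallest thing among the tools; taller bins and equipment stand only along the table edges. Origin: centre of the underside; z up.
There are look-alikes about, which are no part of the job. Leave any pink look-alike of the square_nest alone.

How it is judged:
By the outcome, as a careful person would: the job done as asked, in the order asked, and still so for the second after the job is handed in, with the robot touching nothing.
It also fails if it takes over 134 s, if anything falls off the work surface, if the arm or the gripper's body presses on something with over 40 N, if the wrist force passes 120 N, or if a joint passes its speed limit or range.

## Working session

There is one attempt and no reset: what is moved stays moved. The work goes in short steps, Python scripts to look and compute and a tool call to move; the robot and the scene stay as the last step left them, time stands still between calls to the robot, and variables do not carry over. Pictures are saved under pics/ and viewed, at most 14 in all, crops included, and the job is handed in when it is done.

Besides the shell and the picture viewer there is one more tool, called after "Emit:" as a command line: name --argument value ..., lists and objects as JSON in quotes. carry_out: Moves the arm, as the interface text tells. Its arguments: {"type":"object","properties":{"deltas":{"type":"array"},"squeeze":{"type":"number"}},"required":["deltas"]}

```bash
mkdir -p pics; ls; python3 - <<'E'
from plant import r
import cv2,numpy as np
for n in("top","side"):
    p,d=r.capture(n); np.savez(f"pics/{n}0.npz",p=p,d=d)
    cv2.imwrite(f"pics/{n}0.png",cv2.resize(p[:,:,::-1],(800,600),interpolation=cv2.INTER_CUBIC))
    print(n,r.get_calibration(n))
print(r.get_state())
E
```

```text
pics
top {'fov_y': 52.101631177343435, 'cx': 252.11196612833942, 'cy': 185.94174044093654, 'view': array([[-0.0091432 , -0.99993387,  0.00697584,  0.03130003],
       [-0.98444753,  0.00777721, -0.17550665,  0.42825569],
       [ 0.17544079, -0.00847204, -0.98445353,  1.18734375],
       [ 0.        ,  0.        ,  0.        ,  1.        ]])}
side {'fov_y': 56.76706671715418, 'cx': 257.1496088421491, 'cy': 182.7538151834891, 'view': array([[ 0.98988922, -0.13966409,  0.02476437, -0.40666274],
       [-0.05880343, -0.56295409, -0.82439362,  0.05444671],
       [ 0.12907938,  0.81460213, -0.56547492,  0.88622806],
       [ 0.        ,  0.        ,  0.        ,  1.        ]])}
{'time_s': 0.1, 'joints': array([ 7.97057953e+01,  2.05855605e+01,  6.40566592e-01, -1.90599919e-02,
       -7.01351384e+01, -1.65079103e+01]), 'qd': array([ 0.00677469, -0.08188125,  0.12608267,  0.12467488, -0.03157172,
       -0.1111648 ]), 'joint_torque': array([-1.36026883e-03, -5.84165347e+01,  2.93748826e+01,  7.01532885e+00,
        1.01840752e-02, -5.22962887e-05]), 'tcp_pos': array([0.30417561, 0.60210405, 0.22574392]), 'eef_rot': array([ 1.79918079e+02, -5.59143110e-03, -2.68086001e+01]), 'contact_force': array([0.24418614, 0.26926001, 0.24814959]), 'moment': array([-0.01170028, -0.03605567, -0.01627214]), 'gripper_force': 0.0, 'gripper_width': 0.08794153788964466}
```

View pics/top0.png

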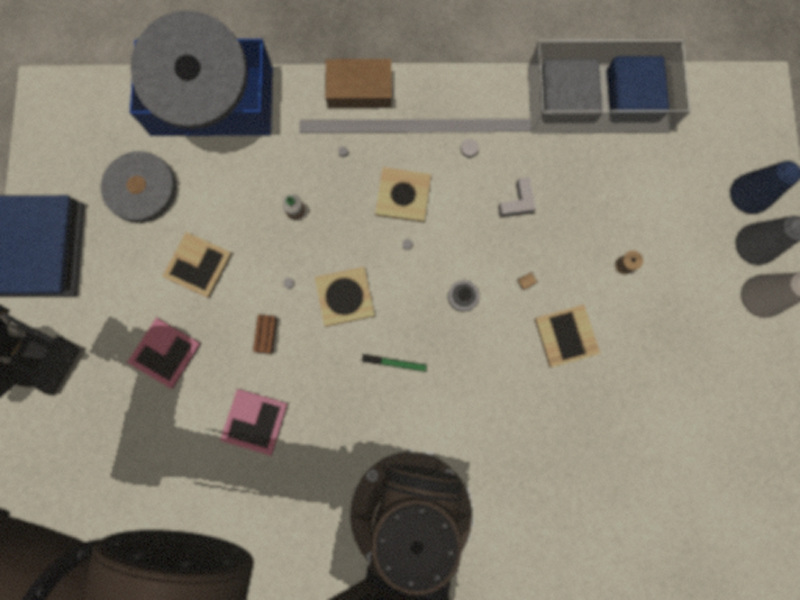

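View pics/side0.png

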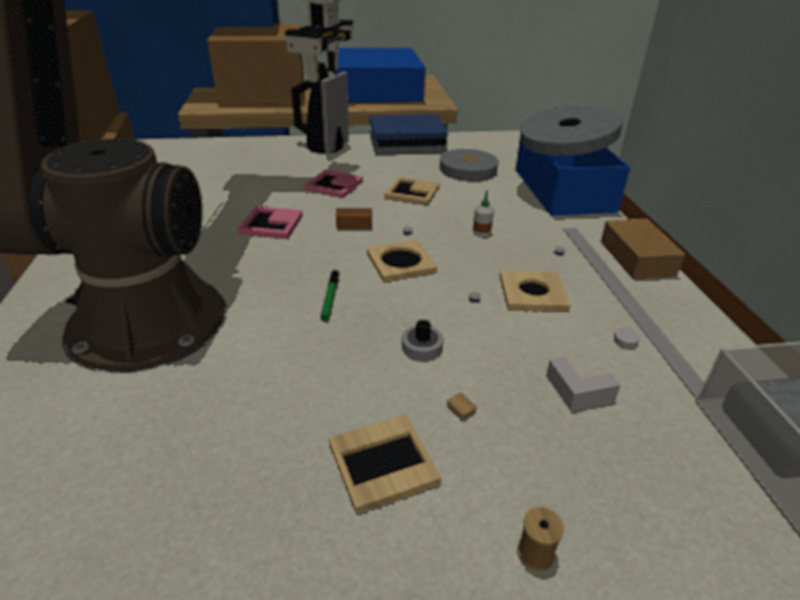

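The top view (800x600) shows these candidates:
- **Weight:** (463,295), with the knob visible. Look-alikes are the grey discs at (138,186) and (470,148).
- **Spool:** (629,262).
- **Block:** (265,334). Look-alikes are the small piece at (528,280) and the box at (358,82).
- **Square:** (518,199).
- **Nests:** weight (345,296), spool (403,194), block (568,335). The wooden square nest is at (198,264), with pink look-alikes at (165,352) and (254,421).
- **Glue:** (292,206).

Next I'll measure them.

```bash
cat > h.py <<'E'
import numpy as np,cv2
from plant import r
class Cam:
    def __init__(s,n):
        c=r.get_calibration(n); s.f=192/np.tan(np.radians(c['fov_y']/2)); s.cx,s.cy=c['cx'],c['cy']; s.V=c['view']; s.R=s.V[:3,:3]; s.t=s.V[:3,3]; s.o=-s.R.T@s.t
    def toz(s,uv,z):
        uv=np.atleast_2d(np.float64(uv)); d=np.c_[(uv[:,0]-s.cx)/s.f,(uv[:,1]-s.cy)/s.f,np.ones(len(uv))]@s.R
        return s.o[:2]+d[:,:2]*((z-s.o[2])/d[:,2:])
    def proj(s,X):
        c=np.atleast_2d(X)@s.R.T+s.t; return np.c_[s.f*c[:,0]/c[:,2]+s.cx,s.f*c[:,1]/c[:,2]+s.cy]
    def cloud(s,d):
        v,u=np.mgrid[:384,:512]; P=np.dstack([(u-s.cx)/s.f*d,(v-s.cy)/s.f*d,d]); return (P-s.t)@s.R
E
python3 - <<'E'
from h import *
nests=dict(weight=(345,296),spool=(403,194),block=(568,335),square=(198,264))
C=Cam("top"); z=np.load("pics/top0.npz"); p,d=z['p'],z['d']; W=C.cloud(d)
S=Cam("side"); zs=np.load("pics/side0.npz"); ps,ds=zs['p'],zs['d']; WS=S.cloud(ds)
k=512/800
for u,v in((60,120),(400,400),(700,400),(480,230),(700,550)):
    a=W[int(v*k)-3:int(v*k)+4,int(u*k)-3:int(u*k)+4].reshape(-1,3); print("table",a.mean(0).round(4),a[:,2].std().round(4))
up=cv2.resize(p,None,fx=4,fy=4,interpolation=cv2.INTER_CUBIC)
def dark(n,c):
    g=up.max(2); x,y=int(c[0]*k*4),int(c[1]*k*4); w=110
    win=g[y-w:y+w,x-w:x+w]; hi=np.percentile(win,70); lo=win[win>0].min()
    m=(win<(hi+lo)*.5).astype(np.uint8); n_,l,st,ce=cv2.connectedComponentsWithStats(m)
    i=1+np.argmin([np.hypot(*(ce[j]-w))+ (1e4 if st[j,4]<800 else 0) for j in range(1,n_)])
    cnt=max(cv2.findContours((l==i).astype(np.uint8),cv2.RETR_EXTERNAL,cv2.CHAIN_APPROX_NONE)[0],key=len)[:,0]+[x-w,y-w]
    q=C.toz((cnt+.5)/4-.5,.014)*1000
    rc=cv2.minAreaRect(q.astype(np.float32)); print(n,"rect",np.round(rc[0],1),np.round(rc[1],1),round(rc[2],1),"circ",np.round(cv2.minEnclosingCircle(q.astype(np.float32)),1) if 0 else "")
for n,c in nests.items(): dark(n,c)
objs=dict(weight=((463,295),(423,340)),spool=((629,262),(541,540)),block=((265,334),(354,218)),square=((520,198),(583,385)),glue=((293,206),(484,215)))
hr=dict(weight=(.012,.026),spool=(.042,.056),block=(.026,.042),square=(.024,.04),glue=(.015,.12))
for n,(a,b) in objs.items():
  for nm,w,c in(("top",W,a),("side",WS,b)):
    x,y=int(c[0]*k),int(c[1]*k); q=w[y-30:y+31,x-30:x+31]; m=(q[...,2]>hr[n][0])&(q[...,2]<hr[n][1])
    _,l,st,ce=cv2.connectedComponentsWithStats(m.astype(np.uint8)); 
    if len(st)<2: print(n,nm,"none");continue
    i=1+np.argmin([np.hypot(*(ce[j]-30)) if st[j,4]>8 else 1e4 for j in range(1,len(st))])
    P=q[l==i]*1000; rc=cv2.minAreaRect(P[:,:2].astype(np.float32)); print(n,nm,len(P),"rect",np.round(rc[0],1),np.round(rc[1],1),round(rc[2],1),"mean",P.mean(0).round(1))
for n in ("top",):
  def ortho(cx,cy,zz,w=.075):
    s=300; yy,xx=np.mgrid[0:s,0:s]; X=cx+w-(yy+.5)/s*2*w; Y=cy+w-(xx+.5)/s*2*w
    uv=C.proj(np.c_[X.ravel(),Y.ravel(),np.full(s*s,zz)]).astype(np.float32).reshape(s,s,2)
    return cv2.remap(p,uv[...,0],uv[...,1],cv2.INTER_CUBIC)[:,:,::-1]
  t=[]
  for c,zz in((objs['square'][0],.032),(nests['square'],.014),(objs['block'][0],.034),(nests['block'],.014)):
    ctr=np.round(C.toz(np.array(c)*k,zz)[0],3); print("ortho",ctr); im=ortho(*ctr,zz).copy(); cv2.circle(im,(150,150),2,(0,0,255),-1); t.append(im)
  cv2.imwrite("pics/o.png",np.vstack([np.hstack(t[:2]),np.hstack(t[2:])]))
E
```

```text
table [ 8.178e-01  7.462e-01 -5.000e-04] 0.0027
table [0.2134 0.0178 0.0262] 0.1758
table [ 0.2078 -0.5829  0.001 ] 0.0024
table [ 0.5563 -0.1497  0.0263] 0.1757
table [-0.0751 -0.555   0.0021] 0.0024
weight rect [422.8 129.8] [75.1 74.4] 58.3 circ 
spool rect [639.5   7.5] [50.2 50.4] 45.9 circ 
block rect [ 338.9 -319.6] [88.  48.5] 15.4 circ 
square rect [492.  432.3] [81.6 82. ] 65.0 circ 
weight top 265 rect [ 422.7 -113.2] [61.  61.9] 89.2 mean [ 422.2 -112.4   20.6]
weight side 339 rect [ 424.7 -115.7] [59.7 61.6] 80.8 mean [ 423.6 -122.8   19.8]
spool top 130 rect [ 486.1 -450.2] [36.9 38.4] 1.1 mean [ 486.6 -449.8   51. ]
spool side 520 rect [ 488.8 -450.5] [40.3 39.5] 49.7 mean [ 488.  -451.7   49.9]
block top 292 rect [347.8 285.6] [36.4 75.6] 84.0 mean [346.9 284.6  34. ]
block side 160 rect [350.6 281.9] [34.8 74.6] 86.9 mean [349.9 279.5  32.8]
square top 283 rect [ 630.4 -226.9] [71.9 71.7] 6.4 mean [ 620.9 -235.6   32.3]
square side 568 rect [ 632.2 -226. ] [72.3 72.2] 6.5 mean [ 623.6 -239.2   31.3]
glue top 165 rect [607.5 231.8] [37.2 38.9] 87.4 mean [602.6 230.   53.2]
glue side 221 rect [610.5 226.2] [30.5 39.8] 82.2 mean [607.9 222.6  45.7]
ortho [ 0.621 -0.234]
ortho [0.491 0.428]
ortho [0.344 0.283]
ortho [ 0.339 -0.322]
```

View pics/o.png

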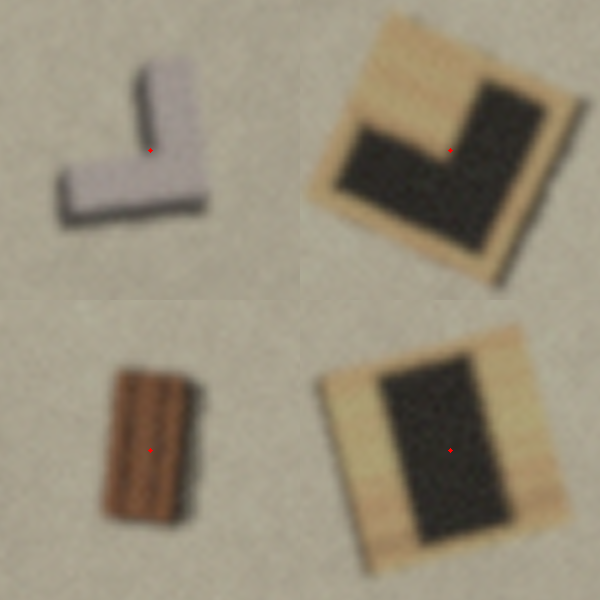

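The close orthophotos (each 0.5 mm/px, up = +x, left = +y) show:
- **Square:** legs run from its lower-right corner, and yaw is about +6.4°.
- **Wooden square nest:** its L also has its corner at lower right, and yaw is about -24.5°.
- **Block:** yaw is about -5°.
- **Block nest:** yaw is about +15°.

The choices are confirmed, so I'll move now. The first move squares the tool to yaw 0.

Emit:
carry_out --deltas '[[1,[271.2,257.4,67],[0,0,-0.4677]],[1,[271.2,257.4,67],[0,0,-0.4677]],[1,[271.2,257.4,67],[0,0,-0.4677]],[1,[271.2,257.4,67],[0,0,-0.4677]],[1,[271.2,257.4,67],[0,0,-0.4677]],[1,[271.2,257.4,67],[0,0,-0.4677]],[1,[271.2,257.4,67],[0,0,-0.4677]],[1,[271.2,257.4,67],[0,0,-0.4677]],[1,[271.2,257.4,67],[0,0,-0.4677]],[1,[271.2,257.4,67],[0,0,-0.4677]],[1,[271.2,257.4,67],[0,0,-0.4677]],[1,[271.2,257.4,67],[0,0,-0.4677]]]' --squeeze 40

```text
time_s: 1.3
tcp_pos: [0.4303, 0.2514, 0.1596]
eef_rot: [-180.0, -0.0, 0.1]
contact_force: [0.0, 0.9, -0.3]
gripper_width: 0.0875
gripper_force: 0.0
```

Emit:
carry_out --deltas '[[1,[-6.5,364,0],[0,0,0]],[1,[-6.5,364,0],[0,0,0]],[1,[-6.5,364,0],[0,0,0]],[1,[-6.5,364,0],[0,0,0]],[1,[-6.5,364,0],[0,0,0]],[1,[-6.5,364,0],[0,0,0]],[1,[-6.5,364,0],[0,0,0]],[1,[-6.5,364,0],[0,0,0]],[1,[-6.5,364,40],[0,0,0]],[1,[-6.5,364,80],[0,0,0]],[1,[-6.5,364,80],[0,0,0]],[1,[-6.5,364,80],[0,0,0]]]'

```text
time_s: 2.5
tcp_pos: [0.4241, -0.1132, 0.08]
eef_rot: [180.0, 0.1, 0.1]
contact_force: [0.5, -0.1, 1.2]
gripper_width: 0.0876
gripper_force: 0.0
```

```bash
python3 - <<'E'
from h import *
p,d=r.capture("side"); print(r.get_state()['tcp_pos'])
S=Cam("side"); print(S.proj([[.4235,-.114,.046],[.4235,-.114,.08]]))
cv2.imwrite("pics/s1.png",cv2.resize(p[150:280,190:370,::-1],(720,520),interpolation=cv2.INTER_CUBIC))
E
```

```text
[ 0.42509342 -0.11307965  0.08090229]
[[269.95207753 206.87417405]
 [270.63137658 195.04513965]]
```

View pics/s1.png

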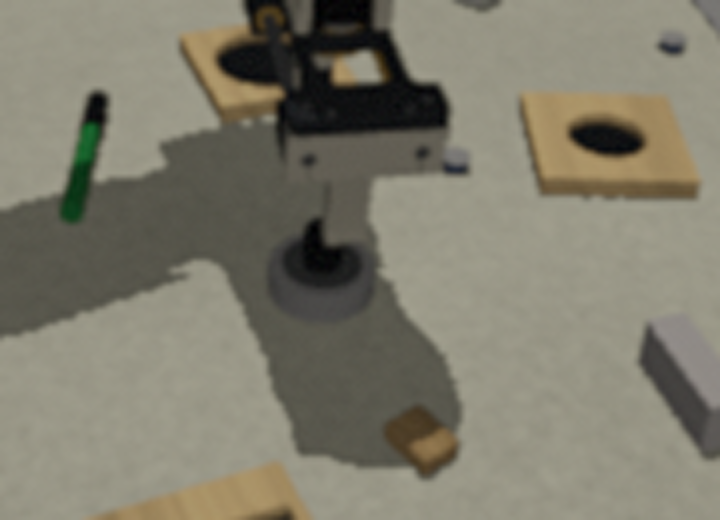

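The knob top is at crop (318,225), within 1 px of the prediction, and the fingers straddle it along the camera's viewing line. I'll descend and grip.

Emit:
carry_out --deltas '[[1,[0,0,20],[0,0,0]],[1,[0,0,40],[0,0,0]],[1,[0,0,56],[0,0,0]],[1,[0,0,56],[0,0,0]],[0,[0,0,56],[0,0,0]],[0,[0,0,56],[0,0,0]],[0,[0,0,56],[0,0,0]],[0,[0,0,56],[0,0,0]],[0,[0,0,56],[0,0,0]],[0,[0,0,56],[0,0,0]],[0,[0,0,56],[0,0,0]],[0,[0,0,56],[0,0,0]]]'

```text
time_s: 3.75
tcp_pos: [0.4238, -0.1136, 0.0235]
eef_rot: [180.0, 0.0, -0.0]
contact_force: [0.3, 1.0, 0.4]
gripper_width: 0.029
gripper_force: 0.0
```

Emit:
carry_out --deltas '[[0,[0,0,0],[0,0,0]],[0,[0,0,0],[0,0,0]],[0,[0,0,0],[0,0,0]],[0,[0,0,0],[0,0,0]],[0,[0,0,-10],[0,0,0]],[0,[0,0,-30],[0,0,0]],[0,[0,0,-60],[0,0,0]],[0,[0,0,-60],[0,0,0]]]'

```text
time_s: 4.55
tcp_pos: [0.4259, -0.1135, 0.087]
eef_rot: [-180.0, -0.3, 0.0]
contact_force: [1.8, 0.6, -5.9]
gripper_width: 0.023
gripper_force: 40.0
```

Emit:
carry_out --deltas '[[0,[0,-20,0],[0,0,0]],[0,[0,-55,0],[0,0,0]],[0,[0,-95,0],[0,0,0]],[0,[0,-135,0],[0,0,0]],[0,[0,-175,0],[0,0,0]],[0,[0,-210,0],[0,0,0]],[0,[0,-235,0],[0,0,0]],[0,[-1,-244,0],[0,0,0]],[0,[-1,-244,0],[0,0,0]],[0,[-1,-244,20],[0,0,0]],[0,[-1,-244,40],[0,0,0]],[0,[-1,-244,40],[0,0,0]]]'

```text
time_s: 5.75
tcp_pos: [0.4208, 0.1279, 0.0414]
eef_rot: [179.8, 0.3, -0.1]
contact_force: [-0.6, -1.5, -5.5]
gripper_width: 0.0236
gripper_force: 40.0
```

```bash
python3 - <<'E'
from h import *
p,d=r.capture("side"); print(r.get_state()['tcp_pos'])
cv2.imwrite("pics/s2.png",cv2.resize(p[110:240,190:370,::-1],(720,520),interpolation=cv2.INTER_CUBIC))
E
```

```text
[0.42160308 0.12848925 0.04261887]
```

View pics/s2.png

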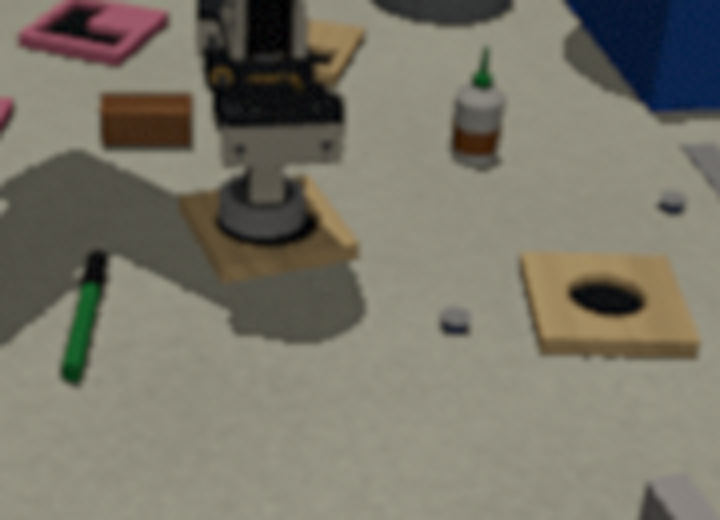

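The disc hangs over the weight nest, with its edges at crop x 218–312 against a recess reaching about 316. It is centred well enough, so I'll lower it.

Emit:
carry_out --deltas '[[0,[0,-1,4],[0,0,0]],[0,[0,-1,8],[0,0,0]],[0,[0,-1,10],[0,0,0]],[0,[0,-1,12],[0,0,0]],[0,[0,-1,13],[0,0,0]],[0,[0,-1,13.5],[0,0,0]],[0,[0,-1,13.5],[0,0,0]],[0,[0,-1,13.5],[0,0,0]]]'

```text
time_s: 6.6
tcp_pos: [0.4229, 0.1315, 0.0301]
eef_rot: [-180.0, -0.0, 0.0]
contact_force: [0.5, 0.0, -5.2]
gripper_width: 0.0231
gripper_force: 40.0
```

Emit:
carry_out --deltas '[[0,[0,0,0.7],[0,0,0]],[0,[0,0,1.2],[0,0,0]],[0,[0,0,1.2],[0,0,0]],[0,[0,0,1.2],[0,0,0]]]'

```text
time_s: 7.0
tcp_pos: [0.423, 0.1316, 0.0295]
eef_rot: [-180.0, -0.0, 0.0]
contact_force: [-3.9, -0.4, 6.0]
gripper_width: 0.0233
gripper_force: 40.0
```

Emit:
carry_out --deltas '[[0.3,[0,0,-0.5],[0,0,0]],[0.4,[0,0,-0.5],[0,0,0]],[0.6,[0,0,-0.5],[0,0,0]],[0.6,[0,0,-0.5],[0,0,0]],[0.6,[0,0,-0.5],[0,0,0]],[0.6,[0,0,-20],[0,0,0]],[1,[0,0,-50],[0,0,0]],[1,[0,0,-100.7],[0,0,0]],[1,[0,0,-100.7],[0,0,0]],[1,[0,0,-100.7],[0,0,0]]]'

```text
time_s: 8.0
tcp_pos: [0.4235, 0.132, 0.1309]
eef_rot: [-179.9, -0.1, -0.0]
contact_force: [-0.3, 0.0, -0.6]
gripper_width: 0.0789
gripper_force: 0.0
```

Emit:
carry_out --deltas '[[1,[65,581,0],[0,0,0]],[1,[65,581,0],[0,0,0]],[1,[65,581,0],[0,0,0]],[1,[65,581,0],[0,0,0]],[1,[65,581,0],[0,0,0]],[1,[65,581,0],[0,0,0]],[1,[65,581,0],[0,0,0]],[1,[65,581,0],[0,0,0]],[1,[65,581,0],[0,0,0]],[1,[65,581,0],[0,0,0]],[1,[65,581,0],[0,0,0]],[1,[65,581,0],[0,0,0]]]'

```text
time_s: 9.2
tcp_pos: [0.4867, -0.4523, 0.127]
eef_rot: [-179.9, 0.2, -0.1]
contact_force: [0.3, 1.4, 0.7]
gripper_width: 0.0883
gripper_force: 0.0
```

Emit:
carry_out --deltas '[[1,[0,0,20],[0,0,0]],[1,[0,0,50],[0,0,0]],[1,[0,0,60],[0,0,0]],[1,[0,0,60],[0,0,0]],[1,[0,0,60],[0,0,0]],[1,[0,0,60],[0,0,0]]]'

```text
time_s: 9.8
tcp_pos: [0.4887, -0.4498, 0.071]
eef_rot: [179.9, -0.1, 0.0]
contact_force: [0.7, 0.3, 0.5]
gripper_width: 0.0877
gripper_force: 0.0
```

Emit:
carry_out --deltas '[[1,[0,0,20],[0,0,0]],[1,[0,0,40],[0,0,0]],[1,[0,0,55],[0,0,0]],[1,[0,0,55],[0,0,0]],[0,[0,0,55],[0,0,0]],[0,[0,0,55],[0,0,0]],[0,[0,0,55],[0,0,0]],[0,[0,0,55],[0,0,0]],[0,[0,0,55],[0,0,0]],[0,[0,0,55],[0,0,0]],[0,[0,0,55],[0,0,0]],[0,[0,0,55],[0,0,0]]]' --squeeze 25

```text
time_s: 11.0
tcp_pos: [0.4879, -0.4496, 0.0147]
eef_rot: [180.0, -0.0, -0.0]
contact_force: [-0.7, 1.1, 1.1]
gripper_width: 0.0394
gripper_force: 25.0
```

Emit:
carry_out --deltas '[[0,[0,0,0],[0,0,0]],[0,[0,0,0],[0,0,0]],[0,[0,0,-10],[0,0,0]],[0,[0,0,-40],[0,0,0]],[0,[0,0,-80],[0,0,0]],[0,[0,0,-95],[0,0,0]],[0,[0,0,-95],[0,0,0]],[0,[0,0,-95],[0,0,0]]]'

```text
time_s: 11.8
tcp_pos: [0.4876, -0.4493, 0.1097]
eef_rot: [-180.0, -0.0, -0.0]
contact_force: [-0.5, -0.5, -1.0]
gripper_width: 0.0396
gripper_force: 25.0
```

Emit:
carry_out --deltas '[[0,[8,-24,0],[0,0,0]],[0,[152,-457.5,0],[0,0,0]],[0,[152,-457.5,0],[0,0,0]],[0,[152,-457.5,0],[0,0,0]],[0,[152,-457.5,0],[0,0,0]],[0,[152,-457.5,0],[0,0,0]],[0,[152,-457.5,0],[0,0,0]],[0,[152,-457.5,0],[0,0,0]],[0,[152,-457.5,0],[0,0,0]],[0,[152,-457.5,0],[0,0,0]],[0,[152,-457.5,0],[0,0,0]],[0,[152,-457.5,0],[0,0,0]]]'

```text
time_s: 13.0
tcp_pos: [0.6392, 0.0095, 0.1077]
eef_rot: [180.0, 0.2, 0.1]
contact_force: [-1.1, -0.3, -0.5]
gripper_width: 0.0397
gripper_force: 25.0
```

Emit:
carry_out --deltas '[[0,[0,0,20],[0,0,0]],[0,[0,0,50],[0,0,0]],[0,[0,0,70],[0,0,0]],[0,[0,0,75],[0,0,0]],[0,[0,0,75],[0,0,0]]]'

```text
time_s: 13.5
tcp_pos: [0.6387, 0.0065, 0.0335]
eef_rot: [179.9, 0.2, -0.1]
contact_force: [0.3, 0.5, 0.8]
gripper_width: 0.0398
gripper_force: 25.0
```

```bash
python3 - <<'E'
from h import *
p,d=r.capture("side"); print(r.get_state()['tcp_pos'])
cv2.imwrite("pics/s3.png",cv2.resize(p[110:240,220:400,::-1],(720,520),interpolation=cv2.INTER_CUBIC))
E
```

```text
[0.63971713 0.00686236 0.03468402]
```

View pics/s3.png

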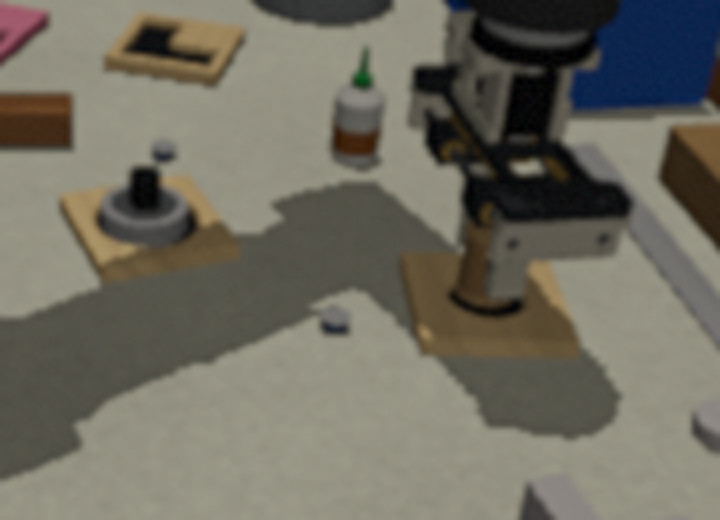

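The weight sits in its recess at crop (146,212). The spool is over the small recess, which spans crop x 450–524. I'll lower it.

Emit:
carry_out --deltas '[[0,[0,0,4],[0,0,0]],[0,[0,0,8],[0,0,0]],[0,[0,0,11],[0,0,0]],[0,[0,0,13],[0,0,0]],[0,[0,0,14],[0,0,0]],[0,[0,0,14.5],[0,0,0]],[0,[0,0,14.5],[0,0,0]],[0,[0,0,14.5],[0,0,0]]]'

```text
time_s: 14.35
tcp_pos: [0.6398, 0.008, 0.0207]
eef_rot: [180.0, -0.0, 0.0]
contact_force: [-3.1, -0.2, 5.5]
gripper_width: 0.0396
gripper_force: 25.0
```

Emit:
carry_out --deltas '[[0.5,[0,0,-0.3],[0,0,0]],[0.6,[0,0,-0.3],[0,0,0]],[0.7,[0,0,-0.3],[0,0,0]],[0.8,[0,0,-0.3],[0,0,0]],[0.8,[0,0,-0.3],[0,0,0]],[0.8,[0,0,-20],[0,0,0]],[1,[0,0,-50],[0,0,0]],[1,[0,0,-109.5],[0,0,0]],[1,[0,0,-109.5],[0,0,0]],[1,[0,0,-109.5],[0,0,0]]]'

```text
time_s: 15.35
tcp_pos: [0.6415, 0.0083, 0.1326]
eef_rot: [-179.9, -0.3, 0.0]
contact_force: [-0.2, -0.8, -0.9]
gripper_width: 0.0874
gripper_force: 0.0
```

Emit:
carry_out --deltas '[[1,[-290.5,-276,0],[0,0,0.087]],[1,[-290.5,-276,0],[0,0,0.087]],[1,[-290.5,-276,0],[0,0,0.087]],[1,[-290.5,-276,0],[0,0,0.087]],[1,[-290.5,-276,0],[0,0,0.087]],[1,[-290.5,-276,0],[0,0,0.087]],[1,[-290.5,-276,0],[0,0,0.087]],[1,[-290.5,-276,0],[0,0,0.087]],[1,[-290.5,-276,0],[0,0,0.087]],[1,[-290.5,-276,50],[0,0,0.087]],[1,[-290.5,-276,70],[0,0,0.087]],[1,[-290.5,-276,70],[0,0,0.087]]]'

```text
time_s: 16.55
tcp_pos: [0.3479, 0.2813, 0.0564]
eef_rot: [179.6, 0.2, -5.0]
contact_force: [0.3, 0.1, 1.5]
gripper_width: 0.0881
gripper_force: 0.0
```

```bash
python3 - <<'E'
from h import *
p,d=r.capture("side"); print(r.get_state()['tcp_pos'],r.get_state()['eef_rot'])
cv2.imwrite("pics/s4.png",cv2.resize(p[90:220,160:340,::-1],(720,520),interpolation=cv2.INTER_CUBIC))
E
```

```text
[0.34888861 0.28246317 0.05821531] [ 1.79763677e+02  8.76495096e-02 -4.99595734e+00]
```

View pics/s4.png

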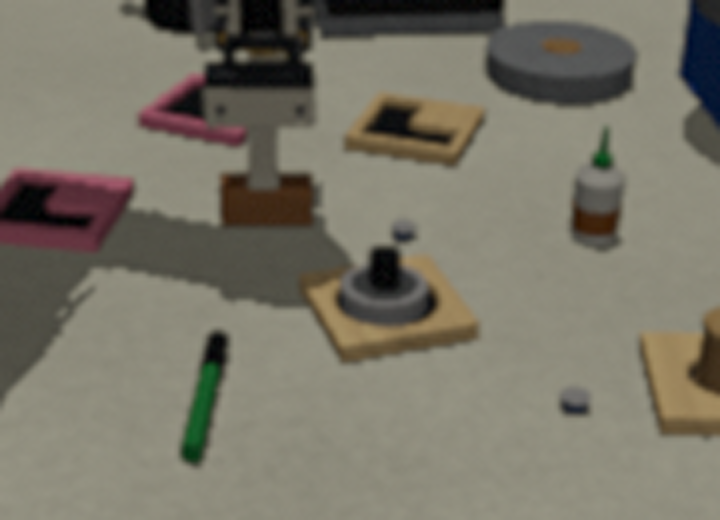

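The near finger, at crop x 263, is centred on the block, which spans crop x 221–314. I'll grip it.

Emit:
carry_out --deltas '[[1,[0,0,20],[0,0,0]],[1,[0,0,38],[0,0,0]],[1,[0,0,46],[0,0,0]],[1,[0,0,46],[0,0,0]],[0,[0,0,46],[0,0,0]],[0,[0,0,46],[0,0,0]],[0,[0,0,46],[0,0,0]],[0,[0,0,46],[0,0,0]],[0,[0,0,46],[0,0,0]],[0,[0,0,46],[0,0,0]],[0,[0,0,46],[0,0,0]],[0,[0,0,46],[0,0,0]]]'

```text
time_s: 17.8
tcp_pos: [0.3495, 0.2842, 0.0136]
eef_rot: [-180.0, -0.0, -5.0]
contact_force: [-1.6, 0.7, 1.4]
gripper_width: 0.0357
gripper_force: 25.0
```

Emit:
carry_out --deltas '[[0,[0,0,0],[0,0,0]],[0,[0,0,0],[0,0,0]],[0,[0,0,-10],[0,0,0]],[0,[0,0,-40],[0,0,0]],[0,[0,0,-80],[0,0,0]],[0,[0,0,-96],[0,0,-0.087]],[0,[0,0,-96],[0,0,-0.087]],[0,[0,0,-96],[0,0,-0.087]]]'

```text
time_s: 18.6
tcp_pos: [0.3491, 0.2836, 0.1098]
eef_rot: [-180.0, 0.0, -0.1]
contact_force: [0.7, -0.9, -2.2]
gripper_width: 0.0357
gripper_force: 25.0
```

Emit:
carry_out --deltas '[[0,[15,20,0],[0,0,0]],[0,[131,303.5,0],[0,0,0]],[0,[131,303.5,0],[0,0,0]],[0,[131,303.5,0],[0,0,0]],[0,[131,303.5,0],[0,0,0]],[0,[131,303.5,0],[0,0,0]],[0,[131,303.5,0],[0,0,0]],[0,[131,303.5,0],[0,0,0]],[0,[131,303.5,0],[0,0,0]]]'

```text
time_s: 19.5
tcp_pos: [0.4794, -0.0216, 0.1079]
eef_rot: [179.9, 0.2, -0.3]
contact_force: [-0.7, 0.2, -1.2]
gripper_width: 0.0359
gripper_force: 25.0
```

Emit:
carry_out --deltas '[[0,[-10,20,0],[0,0,0]],[0,[-141,299.5,0],[0,0,-0.262]],[0,[-141,299.5,0],[0,0,-0.262]],[0,[-141,299.5,0],[0,0,-0.262]],[0,[-141,299.5,0],[0,0,-0.262]],[0,[-141,299.5,0],[0,0,-0.262]],[0,[-141,299.5,0],[0,0,-0.262]],[0,[-141,299.5,0],[0,0,-0.262]],[0,[-141,299.5,0],[0,0,-0.262]],[0,[-141,299.5,35],[0,0,-0.262]],[0,[-141,299.5,70],[0,0,-0.262]],[0,[-141,299.5,70],[0,0,-0.262]]]'

```text
time_s: 20.7
tcp_pos: [0.3368, -0.3162, 0.036]
eef_rot: [-179.7, 0.4, 15.0]
contact_force: [0.8, 0.2, -1.3]
gripper_width: 0.0359
gripper_force: 25.0
```

```bash
python3 - <<'E'
from h import *
p,d=r.capture("side"); print(r.get_state()['tcp_pos'],r.get_state()['eef_rot'])
cv2.imwrite("pics/s5.png",cv2.resize(p[200:345,160:340,::-1],(720,580),interpolation=cv2.INTER_CUBIC))
E
```

```text
[ 0.33829084 -0.31711322  0.03813265] [-179.81680908    0.25742636   15.10011723]
```

View pics/s5.png

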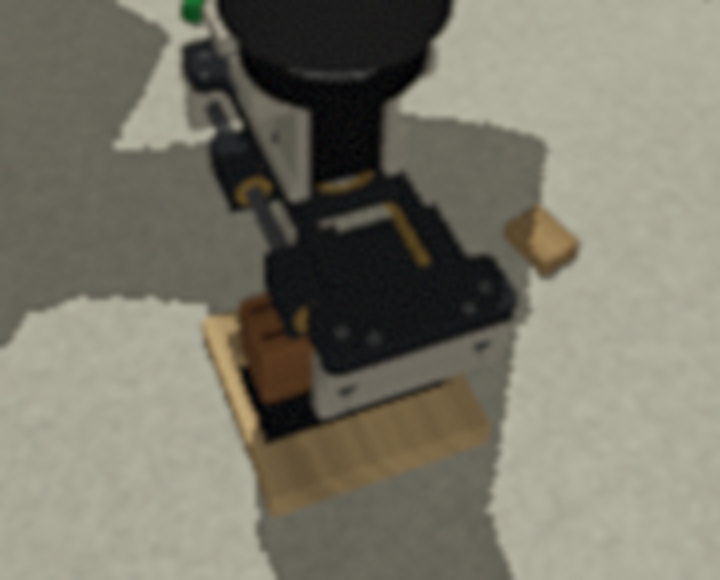

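The block's edges run parallel to the recess, and its left end at crop x 240–265 is inside it. I'll lower it.

Emit:
carry_out --deltas '[[0,[0,0,5],[0,0,0]],[0,[0,0,10],[0,0,0]],[0,[0,0,15],[0,0,0]],[0,[0,0,18],[0,0,0]],[0,[0,0,19.5],[0,0,0]],[0,[0,0,20.5],[0,0,0]],[0,[0,0,20.5],[0,0,0]],[0,[0,0,20.5],[0,0,0]]]'

```text
time_s: 21.55
tcp_pos: [0.3393, -0.3191, 0.0197]
eef_rot: [180.0, -0.0, 15.0]
contact_force: [-1.4, 3.5, 6.4]
gripper_width: 0.0358
gripper_force: 25.0
```

Emit:
carry_out --deltas '[[0.45,[0,0,-0.3],[0,0,0]],[0.5,[0,0,-0.3],[0,0,0]],[0.6,[0,0,-0.3],[0,0,0]],[0.6,[0,0,-0.3],[0,0,0]],[0.6,[0,0,-0.3],[0,0,0]],[0.6,[0,0,-20],[0,0,0]],[1,[0,0,-60],[0,0,0]],[1,[0,0,-110.5],[0,0,0.262]],[1,[0,0,-110.5],[0,0,0.262]],[1,[0,0,-110.5],[0,0,0.262]],[1,[0,0,-110.5],[0,0,0.262]]]'

```text
time_s: 22.65
tcp_pos: [0.3387, -0.3187, 0.1289]
eef_rot: [-180.0, 0.1, 0.2]
contact_force: [-0.6, -0.6, -0.7]
gripper_width: 0.0851
gripper_force: 0.0
```

Emit:
carry_out --deltas '[[1,[298.5,-70.5,0],[0,0,-0.112]],[1,[298.5,-70.5,0],[0,0,-0.112]],[1,[298.5,-70.5,0],[0,0,-0.112]],[1,[298.5,-70.5,0],[0,0,-0.112]],[1,[298.5,-70.5,0],[0,0,-0.112]],[1,[298.5,-70.5,0],[0,0,-0.112]],[1,[298.5,-70.5,0],[0,0,-0.112]],[1,[298.5,-70.5,30],[0,0,-0.112]],[1,[298.5,-70.5,70],[0,0,-0.112]],[1,[298.5,-70.5,70],[0,0,-0.112]],[1,[298.5,-70.5,70],[0,0,-0.112]]]'

```text
time_s: 23.75
tcp_pos: [0.6367, -0.2487, 0.0581]
eef_rot: [-180.0, 0.2, 6.5]
contact_force: [-0.0, -0.3, 0.5]
gripper_width: 0.0877
gripper_force: 0.0
```

```bash
python3 - <<'E'
from h import *
p,d=r.capture("side"); print(r.get_state()['tcp_pos'],r.get_state()['eef_rot'])
cv2.imwrite("pics/s6.png",cv2.resize(p[170:300,280:460,::-1],(720,520),interpolation=cv2.INTER_CUBIC))
E
```

```text
[ 0.63803179 -0.24896771  0.06000681] [1.79970255e+02 4.17832562e-02 6.50111849e+00]
```

View pics/s6.png

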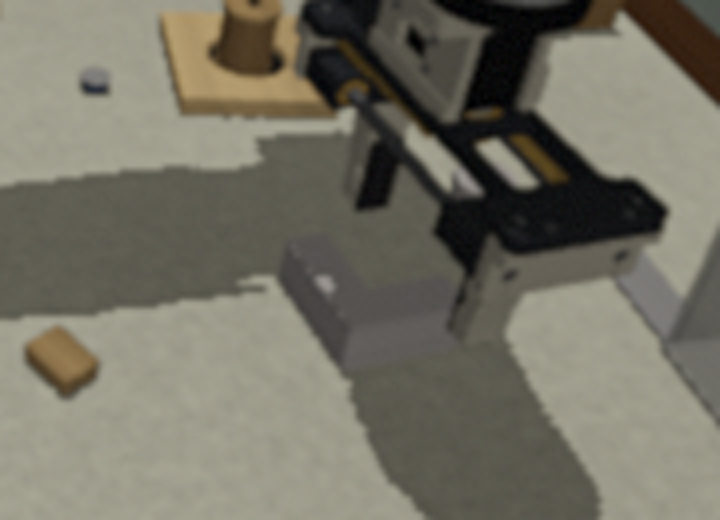

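The spool stands in its recess at crop (248,50). The fingers straddle the square's x-leg, with the far finger at crop (375,190) on the notch side and clear of the y-leg. I'll grip it.

Emit:
carry_out --deltas '[[1,[0,0,15],[0,0,0]],[1,[0,0,30],[0,0,0]],[1,[0,0,46.5],[0,0,0]],[1,[0,0,46.5],[0,0,0]],[0,[0,0,46.5],[0,0,0]],[0,[0,0,46.5],[0,0,0]],[0,[0,0,46.5],[0,0,0]],[0,[0,0,46.5],[0,0,0]],[0,[0,0,46.5],[0,0,0]],[0,[0,0,46.5],[0,0,0]],[0,[0,0,46.5],[0,0,0]],[0,[0,0,46.5],[0,0,0]]]' --squeeze 45

```text
time_s: 25.0
tcp_pos: [0.6378, -0.2486, 0.0131]
eef_rot: [180.0, -0.0, 6.4]
contact_force: [0.0, 0.4, 0.1]
gripper_width: 0.0292
gripper_force: 0.0
```

Emit:
carry_out --deltas '[[0,[0,0,0],[0,0,0]],[0,[0,0,0],[0,0,0]],[0,[0,0,0],[0,0,0]],[0,[0,0,0],[0,0,0]],[0,[0,0,-10],[0,0,0]],[0,[0,0,-40],[0,0,0]],[0,[0,0,-80],[0,0,0]],[0,[0,0,-106.5],[0,0,0.112]],[0,[0,0,-106.5],[0,0,0.112]],[0,[0,0,-106.5],[0,0,0.112]]]'

```text
time_s: 26.0
tcp_pos: [0.6379, -0.2485, 0.1206]
eef_rot: [-180.0, -0.1, 0.0]
contact_force: [-0.8, 0.0, -2.7]
gripper_width: 0.0239
gripper_force: 45.0
```

Emit:
carry_out --deltas '[[0,[-10,-35,-8],[0,0,0]],[0,[-97.5,-349,-15],[0,0,0]],[0,[-97.5,-349,-15],[0,0,0]],[0,[-97.5,-349,-15],[0,0,0]],[0,[-97.5,-349,-15],[0,0,0]],[0,[-97.5,-349,-15],[0,0,0]],[0,[-97.5,-349,-15],[0,0,0]],[0,[-97.5,-349,-15],[0,0,0]],[0,[-97.5,-349,-15],[0,0,0]],[0,[-97.5,-349,-15],[0,0,0]]]'

```text
time_s: 27.0
tcp_pos: [0.5394, 0.1007, 0.1336]
eef_rot: [179.9, 0.1, 0.1]
contact_force: [-1.0, -0.7, -2.3]
gripper_width: 0.0239
gripper_force: 45.0
```

Emit:
carry_out --deltas '[[0,[-6,-30,0],[0,0,0.1]],[0,[-54,-309.7,0],[0,0,0.4276]],[0,[-54,-309.7,0],[0,0,0.4276]],[0,[-54,-309.7,0],[0,0,0.4276]],[0,[-54,-309.7,0],[0,0,0.4276]],[0,[-54,-309.7,0],[0,0,0.4276]],[0,[-54,-309.7,0],[0,0,0.4276]],[0,[-54,-309.7,0],[0,0,0.4276]],[0,[-54,-309.7,30],[0,0,0.4276]],[0,[-54,-309.7,70],[0,0,0.4276]],[0,[-54,-309.7,95],[0,0,0.4276]],[0,[-54,-309.7,95],[0,0,0.4276]]]'

```text
time_s: 28.2
tcp_pos: [0.485, 0.4059, 0.0348]
eef_rot: [179.5, 0.1, -24.6]
contact_force: [-0.5, -1.0, -1.5]
gripper_width: 0.0238
gripper_force: 45.0
```

```bash
python3 - <<'E'
from h import *
print(r.get_state()['tcp_pos'],r.get_state()['eef_rot'])
t=[]; a=np.radians(-24.5); R=np.array([[np.cos(a),-np.sin(a)],[np.sin(a),np.cos(a)]])
L=np.array([[-42,-42],[42,-42],[42,-4],[-4,-4],[-4,42],[-42,42]])/1000
for n in("side","top"):
    C=Cam(n); p0=np.load(f"pics/{n}0.npz")['p']; p,_=r.capture(n)
    o=C.proj([.492,.432,.014])[0].astype(int); w=26
    uv=C.proj(np.c_[L@R.T+[.492,.4323],np.full(6,.014)])
    for im in(p0,p):
        c=cv2.resize(im[o[1]-w:o[1]+w,o[0]-w:o[0]+w,::-1],(300,300),interpolation=cv2.INTER_CUBIC)
        cv2.polylines(c,[((uv+.5-o+w)*300/(2*w)).astype(int)],True,(0,255,0),1); t.append(c)
cv2.imwrite("pics/s7.png",np.vstack([np.hstack(t[:2]),np.hstack(t[2:])]))
E
```

```text
[0.48504243 0.40589362 0.03480359] [ 1.79492800e+02  1.18321556e-01 -2.46314860e+01]
```

View pics/s7.png

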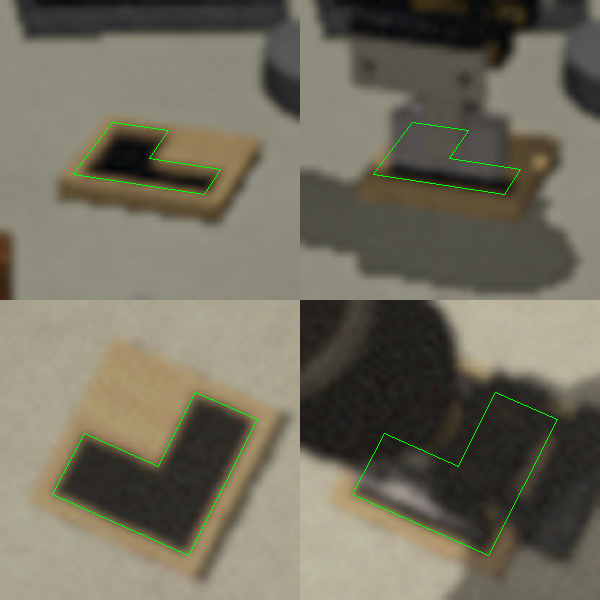

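The overlaid L outline fits the nest in the top view. In the side view it is within about 2 px, inside the 7 mm margin. I'll let the arm settle and lower.

Emit:
carry_out --deltas '[[0,[0.5,0,0],[0,0,0]],[0,[0.5,0,0],[0,0,0]],[0,[0.5,0,5],[0,0,0]],[0,[0.5,0,10],[0,0,0]],[0,[0.5,0,14],[0,0,0]],[0,[0.5,0,17],[0,0,0]],[0,[0.5,0,18],[0,0,0]],[0,[0.5,0,18],[0,0,0]],[0,[0.5,0,18],[0,0,0]]]'

```text
time_s: 29.2
tcp_pos: [0.4869, 0.41, 0.0216]
eef_rot: [-180.0, -0.0, -24.5]
contact_force: [-0.0, 0.1, -1.6]
gripper_width: 0.0235
gripper_force: 45.0
```

Emit:
carry_out --deltas '[[0,[0,0,1],[0,0,0]],[0,[0,0,2],[0,0,0]],[0,[0,0,2.5],[0,0,0]],[0,[0,0,2.5],[0,0,0]],[0,[0,0,2.5],[0,0,0]]]'

```text
time_s: 29.7
tcp_pos: [0.4868, 0.4099, 0.0191]
eef_rot: [-180.0, 0.0, -24.5]
contact_force: [-0.3, 0.6, -1.7]
gripper_width: 0.0235
gripper_force: 45.0
```

Emit:
carry_out --deltas '[[0,[0,0,0.5],[0,0,0]],[0,[0,0,1],[0,0,0]],[0,[0,0,1],[0,0,0]]]'

```text
time_s: 30.0
tcp_pos: [0.4869, 0.4099, 0.019]
eef_rot: [-180.0, -0.0, -24.5]
contact_force: [-2.2, -1.1, 6.2]
gripper_width: 0.0234
gripper_force: 45.0
```

Contact with the floor is confirmed. Next I'll release, lift and move clear, away from the glue.

Emit:
carry_out --deltas '[[0.35,[0,0,-0.4],[0,0,0]],[0.4,[0,0,-0.4],[0,0,0]],[0.5,[0,0,-0.4],[0,0,0]],[0.5,[0,0,-0.4],[0,0,0]],[0.5,[0,0,-0.4],[0,0,0]],[0.5,[0,0,-20],[0,0,0]],[0.6,[0,0,-60],[0,0,0]],[1,[0,0,-110],[0,0,0]],[1,[0,0,-160],[0,0,0]],[1,[0,0,-200],[0,0,0]],[1,[0,0,-200],[0,0,0]]]'

```text
time_s: 31.1
tcp_pos: [0.4892, 0.4122, 0.2255]
eef_rot: [-179.4, -0.2, -24.5]
contact_force: [0.4, 0.4, -0.6]
gripper_width: 0.0783
gripper_force: 0.0
```

Emit:
carry_out --deltas '[[1,[-200,-90,0],[0,0,0]],[1,[-200,-90,0],[0,0,0]],[1,[-200,-90,0],[0,0,0]],[1,[-200,-90,0],[0,0,0]],[1,[-200,-90,0],[0,0,0]],[1,[-200,-90,0],[0,0,0]],[1,[-200,-90,0],[0,0,0]],[1,[-200,-90,0],[0,0,0]],[1,[-200,-90,0],[0,0,0]],[1,[-200,-90,0],[0,0,0]]]'

```text
time_s: 32.1
tcp_pos: [0.343, 0.574, 0.2183]
eef_rot: [-180.0, 0.0, -24.6]
contact_force: [-0.4, 0.6, 0.1]
gripper_width: 0.0874
gripper_force: 0.0
```

```bash
python3 - <<'E'
from h import *
s=r.get_state(); print(s['tcp_pos'],s['time_s'],abs(s['qd']).max())
t,_=r.capture("top"); p,_=r.capture("side"); d=_
W=Cam("side").cloud(d)
a=cv2.resize(t[90:245,60:420,::-1],(800,344),interpolation=cv2.INTER_CUBIC)
b=cv2.resize(p[95:360,:460,::-1],(430,248)); 
cv2.imwrite("pics/f.png",a); cv2.imwrite("pics/g.png",cv2.resize(p[95:375,120:450,::-1],(700,594),interpolation=cv2.INTER_CUBIC))
E
```

```text
[0.34304152 0.57402867 0.21826157] 32.1 0.32255216881379817
```

View pics/f.png

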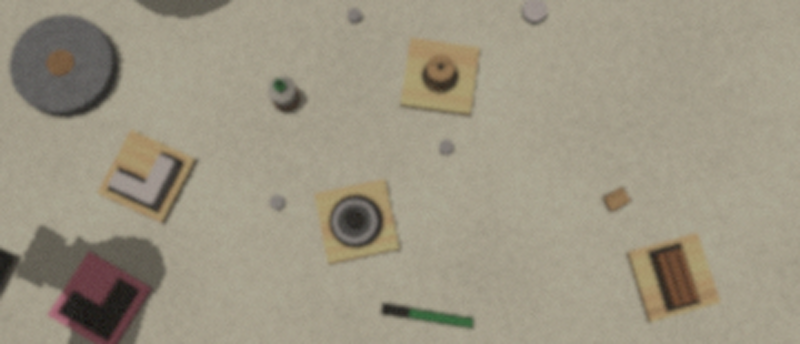

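View pics/g.png

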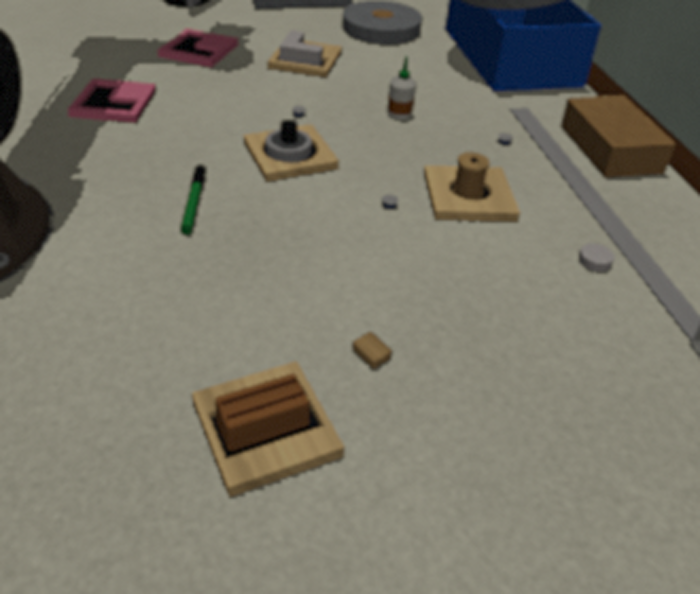

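In the top crop, all four tools lie flat in their recesses: square (148,175), weight (356,220), spool (440,72) and block (675,278). The glue is still standing at (286,92), so I'm handing in.

```bash
python3 -c "
from plant import r
print(r.close_job())"
```

```text
the job is handed in; nothing more can be done
None
```

I put the weight, spool, block and square into their matching nests in that order, and the last pictures show all four lying flat with the glue bottle untouched; the job is handed in at about 32 s, though no verdict came back.

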